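# Back off the knurled lock ring and open the valve fixture

## Task

The jaw of the marking fixture is held by the knurled lock ring, which someone has cracked loose by less than half a turn. Without gripping anything, roll a fingertip round the ring's knurled rim, counter-clockwise seen from above, until the ring stands two full turns from tight: its white mark comes round to the fixed pointer once, goes on, and stops at the pointer the second time. Only then push the jaw by its upright tab fully back against its stop, leave the ring as set, the valve standing in its nest and everything else where it is, and take the hand away.

Things in the scene. Friction and masses are not known exactly. Their poses are not given: they have to be found in the camera images.
- fixture: Marking fixture, fixed on the bench: aluminium base plate 200 (x) x 270 (y) x 20 mm. Origin: centre of its underside. z up, y along the jaw's travel, x away from the robot at zero yaw. The ring's axis stands at (-55, +20) mm, the valve's nest at (+40, -85) mm; the jaw runs at x = +40 mm towards an end stop 42 mm tall at y = +131 mm.
- pointer (a point): Top of the fixed pointer: a steel post 10 x 12 mm, top 50 mm over the bench, just outside the ring's rim on the fixture's -y side.
- ring_top (a point): On the axis of the steel lock ring, level with the tops of its knurls, 70 mm over the bench; turns with the ring. Ring 97 mm across, 20 mm tall, axis vertical. 30 straight ridges 2 mm high cover its outside and its top from radius 34 to 48.5 mm. Inside that the top is smooth and dark with a white line along the ring's -y.
- ring_float (a joint): Height of the ring on its spring, m: 0 up, -0.008 fully down (then solid). Pressing it down takes about 2 N at first, about 9 N at the bottom; sideways the ring is solid. A fingertip laid on top of the rim so that the ring sinks some mm, and carried round the circle, takes the ring along. It turns at any height.
- lock_ring (a joint): Angle of the lock ring in rad from tight, growing as it is loosened (counter-clockwise from above). At 0, 6.28 and 12.57 the white line points at the pointer. Starts between 0.3 and 2.6; two full turns from tight is 12.57. Needs about 0.04 N m, stays where it is left, turns both ways; hard stops at 0 and 17.
- tab_face (a point): Centre of the flat face (38 mm wide, 24 mm high) of the jaw's upright steel tab; it looks to the fixture's -y, towards the valve; 45 mm over the bench. Tab 42 mm wide, 9 thick, top 56 mm over the bench; the jaw's flat top below it is at 32 mm. The jaw's raised front block (top 52 mm) leaves a clear gap of 60 mm before the face. The jaw slides when the face is pushed to the fixture's +y.
- jaw (a joint): Travel of the jaw in m along the fixture's +y: 0 up against the valve, 0.05 fully back against its stop; starts between 0 and 0.006. Needs about 3 N and stays where it is left.
- valve_c (a point): Half-way up the brass ball valve that stands upright in the nest of the fixture: 60 mm tall, 47 mm across, with a yellow handle plate beside it that looks away from the robot; handle top 104 mm over the bench. Stands loose; must stay as it is.
- spare_a_c (a point): Centre of a spare valve like the one in the nest, standing loose on the bench, on the left; top of handle 84 mm.
- spare_b_c (a point): Centre of a second spare valve, on the right; top of handle 84 mm.
- plug_gauge_c (a point): Centre of a small loose steel plug gauge, 24 mm across, 32 mm tall, standing on the fixture's base plate.
- end_cap_c (a point): Centre of a small loose brass end cap, 30 mm across, 20 mm tall, on the fixture's base plate.
- jar_c (a point): Centre of a loose white jar, 52 mm across, 75 mm tall, on the right of the bench.
- wrench_grip (a point): Handle of a loose steel wrench lying on the left of the bench.
There are look-alikes about, which are no part of the job. What is shaped like the part that bears valve_c but green, orange or turquoise is not meant.

How it is judged (in metres and radians):
On the way, in this order (a step that is already met when the one before it is completed fails the run):
1. the ring is two turns loose, the jaw not yet pushed (value of joint lock_ring between 12.166 and 12.966 rad and value of joint jaw below 0.012 m), for 0.2 s.
2. the jaw is fully back (value of joint jaw above 0.045 m), for 0.2 s.
At the end, for the whole second after the job is handed in: The lock ring stands two full turns (12.57 rad) from tight, within 0.4 rad; the jaw is fully back (over 45 of 50 mm); the valve stands upright and at rest in its nest, within 10 mm of its start. The other loose things are within 30 mm of their starts (value of joint lock_ring between 12.166 and 12.966 rad and value of joint jaw above 0.045 m and distance of valve_c from where it was at the start of the episode below 0.01 m and angle between valve_c's own z axis and vertical below 0.1 rad and linear speed of valve below 0.02 m/s and distance of each of spare_a_c, spare_b_c, plug_gauge_c, end_cap_c, jar_c, wrench_grip from where it was at the start of the episode below 0.03 m); the robot touches nothing.
It fails at once if the tab is pinched: the fingers press on its back or side edges with over 2 N (contact force between the fingers and jaw_c3 above 2 N or contact force between the fingers and jaw_c4 above 2 N or contact force between the fingers and jaw_c5 above 2 N).
It fails at once if the jaw is pushed (over 15 mm) while the ring is still locked (value of joint jaw above 0.015 m and value of joint lock_ring below 12.066 rad).
It fails at once if the valve is lifted, tipped or knocked out of place (distance of valve_c from where it was at the start of the episode above 0.015 m or angle between valve_c's own z axis and vertical above 0.3 rad).
It fails at once if a bystander is moved by more than 30 mm (distance of any of spare_a_c, spare_b_c, plug_gauge_c, end_cap_c, jar_c, wrench_grip from where it was at the start of the episode above 0.03 m).
It also fails if it takes over 67 s, if anything falls off the work surface, if the arm or the gripper's body presses on something with over 40 N, if the wrist force passes 120 N, or if a joint passes its speed limit or range.

## Robot

A 7-joint arm with a two-finger parallel gripper is mounted at the origin on the work surface. World frame = base frame: x ahead of the robot, y to its left, z up, the work surface at z = 0. Lengths are in m, angles in degrees, forces in N, time in s.
With the tool pointing down it reaches from about 0.4 to 0.875 m from the base axis. Payload 6.5 kg.
Tool frame: the origin (TCP) lies at the very end of the fingers, on their centre line; the grasp point (between the pads) lies 19 mm behind it (arm.grip_point_offset is the distance from the TCP to the grasp point, in m); x points along the fingers, z is the direction in which the jaws open and shut, and the axes are right-handed (so a half turn about x gives the same grasp; the last joint's range is limited). The gripper opens to 88 mm and grips with 3 to 60 N. Pads are 18 mm wide; open, the fingers measure 123 mm over their backs; the gripper's body (75 mm by 187 mm) begins 45 mm behind the grasp point.
Start: joints at [-76.1, 30.733, -0.252, 88.115, 0.149, 61.152, -4.079], TCP at [0.198, 0.619, 0.204] pointing down, gripper open.
Joint ranges: [-154.64, 154.64], [-21.42, 123.67], [-72.66, 72.17], [13.99, 137.28], [-74.86, 254.86], [10.95, 109.41], [-158.01, 158.01]. Speed limits (degrees/s): [136.94, 136.94, 180, 180, 180, 180, 180].

## Interface

Orientations are given as a 3x3 rotation matrix whose columns are the frame's x, y, z axes.
In Python, from bench import arm, eyes gives the robot as it stands. The module is installed in compiled form; this text tells all that it offers.
- The arm moves only by the shell command python3 -m jog 'ROWS' [FORCE]. ROWS is JSON, a list of rows, each an object of numbers: "gripper": the closure, from -1 (fully open) to 1 (shut); "x", "y", "z": the shift along the tool's x, y, z in mm; "wx", "wy", "wz": the turn, a rotation vector about the tool's x, y, z in degrees. In form: [{"gripper": .., "x": .., "y": .., "z": .., "wx": .., "wy": .., "wz": ..}, ...]. A call has 1 to 12 rows; each row shifts and turns the commanded pose from where the row before left it, along the tool's axes as they then stand; what a row does not reach is not made up. A row lasts 1/10 s, in which the tool goes at most 50 mm and 8.59 degrees, less where a joint would pass 70% of its speed; a pose out of reach is approached as far as the arm can. A call with a gripper value outside its range is refused whole. The fingers move at their own pace and stop on an object; FORCE is the grip in N (left out, the last holds). Time passes only in rows, so rows that do not move let the fingers close. It gives the time, the measured TCP pose, the force and the opening at its end, in the units of the state.
- arm.observe(): the state, without advancing time (a new reading comes with each control period).
- eyes.snapshot(name): name is "side" or "top" or "wrist"; returns a dict with "frame" (420x560x3 uint8, blue, green, red), "mtx" (3x3 intrinsics, pixels), "rvec" (rotation vector, rad) and "tvec" (3), from world to camera coordinates, as OpenCV has them. Camera axes: x right, y down, z forward; pixel columns grow to the right and rows downward; lengths in m; the calibration is good to about 2 mm. A picture is of the moment at which its call begins. There is no depth.
- arm.close_job(): hands the job in, once; it reports no verdict.
Trained networks look in a picture, given as the dict that the camera call returned (one of the last four; its "shot" number tells which), for a name from the list of things; names that differ only in an ending like _2 or _b are one class to them, and where a whole thing is asked for, a point or a joint stands for the part that bears it (a point fixed in the world has none). Each returns a list of dicts, best first, with "p" (0 to 1); they miss things now and then, are a little off and sometimes report something else, mostly with a low value. They report only what shows in the picture. A call takes as long as a camera call. They do not tell look-alikes from the thing itself.
- eyes.recognise(picture, thing): "rect" ([left, top, width, height] in pixels, round what is visible of it).
- eyes.outline_of(picture, thing): "mask" (420x560 bool, what is visible of it) and "rect" ([left, top, width, height] in pixels, round what is visible of it).
The state is a dict: "t": time; "joint_pos": joint angles; "qd": joint speeds; "effort": joint torques, N m; "tool_pos": TCP position; "tool_rot": TCP orientation; "contact_force": force on the tool from outside, world axes, zero at the start; "wrist_torque": the same for the moment, N m; "grip_width": finger opening in m.
Only numpy, scipy, OpenCV 4.12 (cv2) and the standard library are available. Lean on these libraries where they do the work, as an engineer would, in place of code of your own. Each camera call takes 0.05 s, during which the arm holds its last target. There are 200 camera calls.

## Working session

There is one attempt and no reset: what is moved stays moved. The work goes in short steps, Python scripts to look and compute and a shell command to move; the robot and the scene stay as the last step left them, time stands still between calls to the robot, and variables do not carry over. Pictures are saved under pics/ and viewed, about 8 in all and at most 12, crops included, and the job is handed in when it is done.

```bash
mkdir -p pics; cat > h.py <<'E'
import numpy as np, cv2
from bench import arm, eyes
def snap(n,save=None):
    s=eyes.snapshot(n)
    if save: cv2.imwrite(f'pics/{save}.png',s['frame'])
    return s
def proj(s,P):
    return cv2.projectPoints(np.array(P,float).reshape(-1,3),s['rvec'],s['tvec'],s['mtx'],None)[0].reshape(-1,2)
def onplane(s,uv,z):
    R=cv2.Rodrigues(s['rvec'])[0]; t=np.ravel(s['tvec'])
    d=R.T@np.linalg.inv(s['mtx'])@np.array([uv[0],uv[1],1.]); c=-R.T@t
    return c+d*(z-c[2])/d[2]
E
python3 - <<'E'
from h import *
o=arm.observe(); print(o['t'],o['tool_pos'],np.round(o['tool_rot'],3).tolist(),o['grip_width'])
a=snap('top','top');b=snap('side','side')
for nm,s in (('top',a),('side',b)):
    R=cv2.Rodrigues(s['rvec'])[0];print(nm,'cam',-R.T@np.ravel(s['tvec']))
    for th in ['fixture','pointer','ring_top','tab_face','valve_c','plug_gauge_c','end_cap_c','jar_c','wrench_grip']:
        print(th,[(np.round(r['rect']).tolist(),round(r['p'],2)) for r in eyes.recognise(s,th)[:5]])
cv2.imwrite('pics/both.png',np.hstack([a['frame'],b['frame']])[:, :])
E
```

```text
0.0 [0.19736974 0.61861632 0.20325398] [[-0.0, -0.953, 0.304], [-0.002, 0.304, 0.953], [-1.0, -0.0, -0.002]] 0.0882054631761987
top cam [ 0.42236601 -0.01852396  1.21751779]
fixture [([248.0, 131.0, 130.0, 115.0], 0.67)]
pointer [([248.0, 131.0, 135.0, 117.0], 0.69)]
ring_top [([280.0, 186.0, 38.0, 44.0], 0.74)]
tab_face [([303.0, 158.0, 39.0, 32.0], 0.72)]
valve_c [([343.0, 164.0, 27.0, 30.0], 0.85), ([197.0, 154.0, 21.0, 20.0], 0.75), ([328.0, 269.0, 30.0, 20.0], 0.68), ([399.0, 183.0, 26.0, 25.0], 0.64)]
plug_gauge_c []
end_cap_c [([253.0, 195.0, 14.0, 12.0], 0.7)]
jar_c [([429.0, 224.0, 28.0, 25.0], 0.59)]
wrench_grip [([76.0, 232.0, 35.0, 79.0], 0.56)]
side cam [ 0.17261544 -0.99335708  0.79331617]
fixture [([277.0, 205.0, 90.0, 82.0], 0.76)]
pointer [([279.0, 206.0, 82.0, 82.0], 0.72), ([263.0, 130.0, 13.0, 30.0], 0.29)]
ring_top [([285.0, 209.0, 33.0, 27.0], 0.59)]
tab_face [([327.0, 226.0, 20.0, 25.0], 0.69)]
valve_c [([336.0, 275.0, 30.0, 42.0], 0.87), ([224.0, 282.0, 32.0, 38.0], 0.85), ([237.0, 252.0, 19.0, 30.0], 0.77), ([331.0, 236.0, 26.0, 31.0], 0.69), ([305.0, 170.0, 18.0, 25.0], 0.61)]
plug_gauge_c [([291.0, 254.0, 10.0, 11.0], 0.47)]
end_cap_c [([278.0, 207.0, 87.0, 78.0], 0.45)]
jar_c [([309.0, 315.0, 19.0, 44.0], 0.8)]
wrench_grip [([188.0, 154.0, 53.0, 11.0], 0.76)]
```

View pics/top.png

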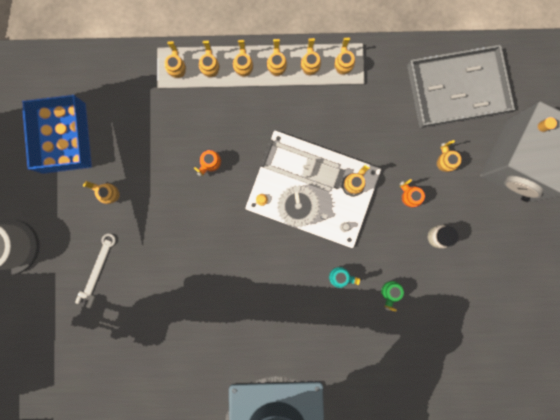

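View pics/side.png

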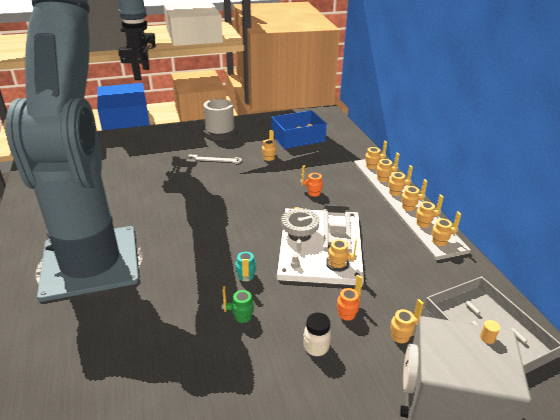

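```bash
python3 - <<'E'
from h import *
s=snap('top');f=s['frame']
g=cv2.cvtColor(f,cv2.COLOR_BGR2HSV)
m=((g[...,2]>165)&(g[...,1]<60)).astype(np.uint8); m[:125]=0;m[255:]=0;m[:,:235]=0;m[:,390:]=0
c=max(cv2.findContours(m,0,2)[0],key=cv2.contourArea); box=cv2.boxPoints(cv2.minAreaRect(c)); print(box)
W=np.array([onplane(s,p,.02) for p in box]);print(W.round(4), [np.linalg.norm(W[i]-W[i-1]).round(4) for i in range(4)])
ctr=W.mean(0); ix=[np.linalg.norm(W[i]-W[i-1])>.235 for i in range(4)].index(True); d=W[ix]-W[ix-1]; d*=np.sign(d[1]); yaw=np.arctan2(-d[0],d[1]);print(ctr,np.degrees(yaw))
R=np.array([[np.cos(yaw),-np.sin(yaw)],[np.sin(yaw),np.cos(yaw)]])
for n,p in dict(ring=(-.055,.02,.07),valve=(.04,-.085,.05),point=(-.055,-.04,.05)).items():
    w=np.r_[ctr[:2]+R@p[:2],p[2]];print(n,w.round(4),proj(s,w).round(1))
cr=cv2.resize(f[120:260,235:395],None,fx=5,fy=5,interpolation=cv2.INTER_CUBIC)
for P in [(-.055,.02,.07),(.04,-.085,.05),(-.055,-.04,.05)]+[(x,y,.02) for x in(-.1,.1) for y in(-.135,.135)]:
    u=(proj(s,np.r_[ctr[:2]+R@P[:2],P[2]])[0]-[235,120])*5+2; cv2.drawMarker(cr,tuple(int(v) for v in u),(255,0,255),0,12,1)
cv2.imwrite('pics/crop1.png',cr[:600])
E
```

```text
[[244.10951 208.9489 ]
 [273.1022  129.21898]
 [381.41608 168.60585]
 [352.42337 248.33577]]
[[ 0.5171  0.0651  0.02  ]
 [ 0.7065 -0.0075  0.02  ]
 [ 0.6056 -0.2627  0.02  ]
 [ 0.4185 -0.1873  0.02  ]] [np.float64(0.271), np.float64(0.2028), np.float64(0.2744), np.float64(0.2017)]
[ 0.56189491 -0.09809869  0.02      ] -21.341666143678694
ring [ 0.5179 -0.0595  0.07  ] [[297.6 205.6]]
valve [ 0.5682 -0.1918  0.05  ] [[354.  183.3]]
point [ 0.4961 -0.1153  0.05  ] [[321.8 215.2]]
```

View pics/crop1.png

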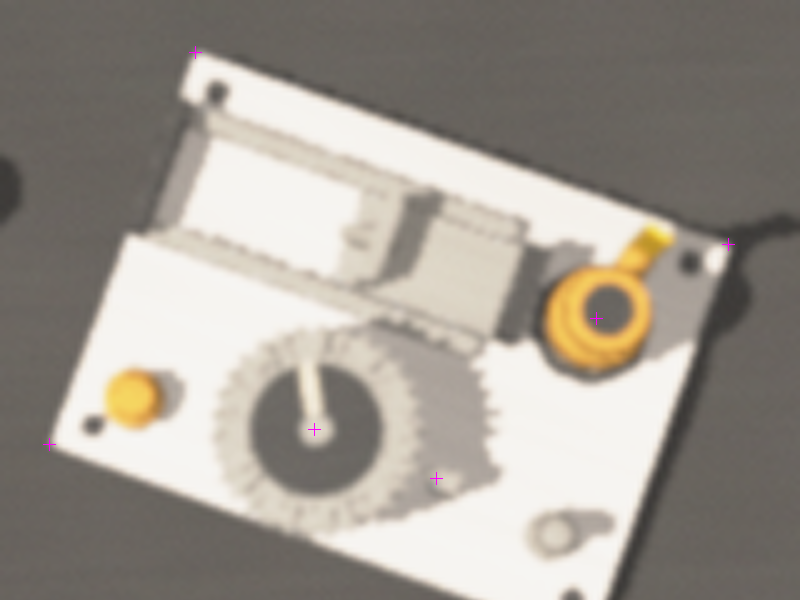

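Sighted: the wanted valve stands in the nest (top view 356,182). Look-alikes are orange-red (209,160 and 413,196), turquoise (340,278) and green (393,292), and the spares are at 106,192 and 450,160. The ring is at (298,206) and its mark sits about 119° past the pointer, so roughly 600° remain. I'm moving over the ring now.

```bash
python3 -m jog '[{"gripper":1,"y":-31,"z":-31},{"gripper":1,"y":-31,"z":-31},{"gripper":1,"y":-31,"z":-31},{"gripper":1,"y":-31,"z":-31},{"gripper":1,"y":-31,"z":-31},{"gripper":1,"y":-31,"z":-31},{"gripper":1,"y":-31,"z":-31},{"gripper":1,"y":-31,"z":-31},{"gripper":1,"y":-31,"z":-31},{"gripper":1,"y":-31,"z":-31},{"gripper":1,"y":-31,"z":-31},{"gripper":1,"y":-31,"z":-31}]'
python3 -m jog '[{"gripper":1,"y":-30,"z":-30},{"gripper":1,"y":-30,"z":-30},{"gripper":1,"y":-30,"z":-30},{"gripper":1,"y":-30,"z":-30},{"gripper":1,"y":-30,"z":-30},{"gripper":1,"y":-30,"z":-30},{"gripper":1}]'
python3 -m jog '[{"gripper":1,"wx":8.5},{"gripper":1,"wx":8.5},{"gripper":1,"wx":8.5},{"gripper":1,"wx":8.5},{"gripper":1,"wx":8.5},{"gripper":1,"wx":8.5},{"gripper":1,"wx":8.5},{"gripper":1,"wx":8.5},{"gripper":1,"wx":8.5},{"gripper":1,"wx":8.5},{"gripper":1,"wx":8.5},{"gripper":1}]'
python3 - <<'E'
from h import *
o=arm.observe();p=o['tool_pos'];R=o['tool_rot'];print(o['t'],p,np.round(R,3).tolist(),o['grip_width'],np.round(o['joint_pos'],1),o['contact_force'])
print('shift tool mm',1000*np.array(R).T@(np.array([.5561,-.0744,p[2]])-p))
snap('wrist','w1')
E
```

```text
1.05 [0.19754286 0.619241   0.20413158] [[0.0, -0.953, 0.304], [0.0, 0.304, 0.953], [-1.0, -0.0, 0.0]] 0.08797117658982226 [-76.1  30.7  -0.3  88.1   0.1  61.2  -4.1] [-0.15744515  1.11715385 -0.41005099]
shift tool mm [-2.65645121e-03 -5.52386055e+02 -5.51879252e+02]validation failed for argument at $[0]...
validation failed for argument at $[0]...
validation failed for argument at $[0]...
```

View pics/w1.png

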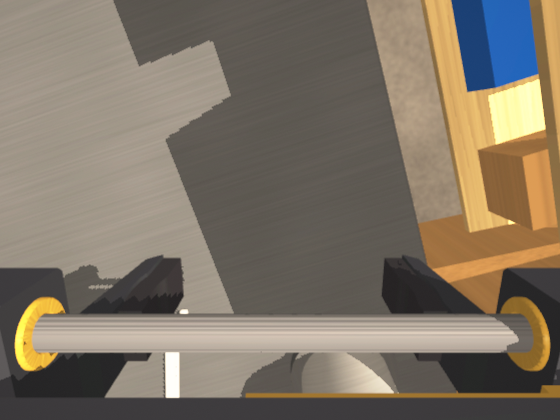

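All three calls were refused, so the rows probably need every key. I'll try one row with all of them.

```bash
python3 -m jog '[{"gripper":1,"x":0,"y":-31,"z":-31,"wx":0,"wy":0,"wz":0}]'
```

```text
t: 1.2
tool_pos: [0.2132, 0.5842, 0.2038]
tool_rot: [[-0.003, -0.955, 0.297], [0.003, 0.297, 0.955], [-1.0, 0.003, 0.002]]
contact_force: [0.6, 0.6, -0.3]
grip_width: 0.0821
```

```bash
python3 -m jog '[{"gripper":1,"x":0,"y":-31,"z":-31,"wx":0,"wy":0,"wz":0},{"gripper":1,"x":0,"y":-31,"z":-31,"wx":0,"wy":0,"wz":0},{"gripper":1,"x":0,"y":-31,"z":-31,"wx":0,"wy":0,"wz":0},{"gripper":1,"x":0,"y":-31,"z":-31,"wx":0,"wy":0,"wz":0},{"gripper":1,"x":0,"y":-31,"z":-31,"wx":0,"wy":0,"wz":0},{"gripper":1,"x":0,"y":-31,"z":-31,"wx":0,"wy":0,"wz":0},{"gripper":1,"x":0,"y":-31,"z":-31,"wx":0,"wy":0,"wz":0},{"gripper":1,"x":0,"y":-31,"z":-31,"wx":0,"wy":0,"wz":0},{"gripper":1,"x":0,"y":-31,"z":-31,"wx":0,"wy":0,"wz":0},{"gripper":1,"x":0,"y":-31,"z":-31,"wx":0,"wy":0,"wz":0},{"gripper":1,"x":0,"y":-31,"z":-31,"wx":0,"wy":0,"wz":0}]'
python3 -m jog '[{"gripper":1,"x":0,"y":-30,"z":-30,"wx":0,"wy":0,"wz":0},{"gripper":1,"x":0,"y":-30,"z":-30,"wx":0,"wy":0,"wz":0},{"gripper":1,"x":0,"y":-30,"z":-30,"wx":0,"wy":0,"wz":0},{"gripper":1,"x":0,"y":-30,"z":-30,"wx":0,"wy":0,"wz":0},{"gripper":1,"x":0,"y":-30,"z":-30,"wx":0,"wy":0,"wz":0},{"gripper":1,"x":0,"y":-30,"z":-30,"wx":0,"wy":0,"wz":0},{"gripper":1,"x":0,"y":0,"z":0,"wx":0,"wy":0,"wz":0}]'
python3 -m jog '[{"gripper":1,"x":0,"y":0,"z":0,"wx":8.5,"wy":0,"wz":0},{"gripper":1,"x":0,"y":0,"z":0,"wx":8.5,"wy":0,"wz":0},{"gripper":1,"x":0,"y":0,"z":0,"wx":8.5,"wy":0,"wz":0},{"gripper":1,"x":0,"y":0,"z":0,"wx":8.5,"wy":0,"wz":0},{"gripper":1,"x":0,"y":0,"z":0,"wx":8.5,"wy":0,"wz":0},{"gripper":1,"x":0,"y":0,"z":0,"wx":8.5,"wy":0,"wz":0},{"gripper":1,"x":0,"y":0,"z":0,"wx":8.5,"wy":0,"wz":0},{"gripper":1,"x":0,"y":0,"z":0,"wx":8.5,"wy":0,"wz":0},{"gripper":1,"x":0,"y":0,"z":0,"wx":8.5,"wy":0,"wz":0},{"gripper":1,"x":0,"y":0,"z":0,"wx":8.5,"wy":0,"wz":0},{"gripper":1,"x":0,"y":0,"z":0,"wx":8.5,"wy":0,"wz":0},{"gripper":1,"x":0,"y":0,"z":0,"wx":0,"wy":0,"wz":0}]'
python3 - <<'E'
from h import *
o=arm.observe();p=o['tool_pos'];R=o['tool_rot'];print(o['t'],p,np.round(R,3).tolist(),o['grip_width'],np.round(o['joint_pos'],1),o['contact_force'])
print('shift tool mm',1000*np.array(R).T@(np.array([.5561,-.0744,p[2]])-p))
snap('wrist','w2')
E
```

```text
t: 2.3
tool_pos: [0.4396, 0.1502, 0.2045]
tool_rot: [[0.001, -0.953, 0.304], [0.001, 0.304, 0.953], [-1.0, -0.001, 0.001]]
contact_force: [1.1, 1.4, 0.8]
grip_width: 0.0008
t: 3.0
tool_pos: [0.5573, -0.0812, 0.2045]
tool_rot: [[0.002, -0.95, 0.311], [-0.004, 0.311, 0.95], [-1.0, -0.003, -0.003]]
contact_force: [-0.6, -0.1, 0.3]
grip_width: 0.0003
t: 4.2
tool_pos: [0.5556, -0.0735, 0.204]
tool_rot: [[-0.0, 0.362, 0.932], [0.0, 0.932, -0.362], [-1.0, -0.0, -0.0]]
contact_force: [-0.2, -0.2, -0.1]
grip_width: 0.0002
4.2 [ 0.55555123 -0.0734733   0.20399207] [[-0.0, 0.362, 0.932], [0.0, 0.932, -0.362], [-1.0, -0.0, -0.0]] 0.00016193335318861427 [-27.3  26.1  40.3 103.8 -19.8  57.4  -0.3] [-0.19728248 -0.24571248 -0.12097638]
shift tool mm [-2.84364214e-04 -6.65376174e-01  8.46876378e-01]
```

View pics/w2.png

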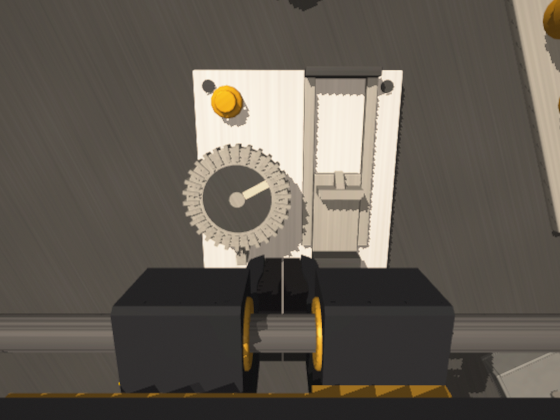

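```bash
cat >> h.py <<'E'
C=np.array([.5179,-.0595]); YAW=np.radians(-21.3)
def mark(s,c=C,save=None,z=.068):
    # rectify ring-top plane into fixture axes (right=+x, up=+y), 0.2 mm/px
    n=300; k=.0002; ca,sa=np.cos(YAW),np.sin(YAW)
    g=np.array([[-.03,-.03],[.03,-.03],[.03,.03],[-.03,.03]])
    w=np.c_[c+g@np.array([[ca,sa],[-sa,ca]]),np.full(4,z)]
    H=cv2.getPerspectiveTransform(proj(s,w).astype(np.float32),np.float32([[0,n],[n,n],[n,0],[0,0]]))
    r=cv2.warpPerspective(s['frame'],H,(n,n)); 
    if save: cv2.imwrite(f'pics/{save}.png',r)
    g=cv2.cvtColor(r,cv2.COLOR_BGR2GRAY).astype(float)
    a=np.radians(np.arange(0,360,.5)); rr=np.arange(55,125,2)
    P=cv2.remap(g.astype(np.float32),(150+np.outer(np.cos(a),rr)).astype(np.float32),(150-np.outer(np.sin(a),rr)).astype(np.float32),1).mean(1)
    q=np.clip(P-np.percentile(P,50)-25,0,None); ang=np.degrees(np.angle((q*np.exp(1j*a)).sum()))
    return (ang+90)%360, P.max(), np.median(P)
E
python3 - <<'E'
from h import *
s=snap('wrist')
print(onplane(s,(237,200),.068), mark(s,save='m1'))
print([onplane(s,u,.02).round(4) for u in ((194,71),(401,71))])
for th in ('ring_top','tab_face'): print([(r['rect'],r['p']) for r in eyes.recognise(s,th)[:2]])
t=snap('top'); print(mark(t))
r=eyes.recognise(s,'ring_top')[0]['rect']; print(onplane(s,(r[0]+r[2]/2,r[1]+r[3]/2),.07))
for u in ((320,196),(363,196)): print('tab',onplane(s,u,.056))
E
```

```text
[ 0.51647236 -0.0624449   0.068     ] (np.float64(112.3291131157819), np.float32(224.28621), np.float32(83.53718))
[array([0.5174, 0.059 , 0.02  ]), array([ 0.6995, -0.0108,  0.02  ])]
[([183.3, 143.3, 108.0, 106.2], 0.56)]
[([311.4, 173.2, 52.3, 94.1], 0.61)]
(np.float64(90.0), np.float32(120.00606), np.float32(113.74375))
[ 0.51838631 -0.05920837  0.07      ]
tab [ 0.58740353 -0.08838927  0.056     ]
tab [ 0.62462111 -0.10265162  0.056     ]
```

```bash
python3 -m jog '[{"gripper":1,"x":40,"y":-2,"z":0,"wx":0,"wy":0,"wz":0},{"gripper":1,"x":40,"y":0,"z":0,"wx":0,"wy":0,"wz":0},{"gripper":1,"x":30,"y":0,"z":0,"wx":0,"wy":0,"wz":0},{"gripper":1,"x":15,"y":0,"z":0,"wx":0,"wy":0,"wz":0},{"gripper":1,"x":8,"y":0,"z":0,"wx":0,"wy":0,"wz":0},{"gripper":1,"x":5,"y":0,"z":0,"wx":0,"wy":0,"wz":0},{"gripper":1,"x":0,"y":0,"z":0,"wx":0,"wy":0,"wz":0},{"gripper":1,"x":0,"y":0,"z":0,"wx":0,"wy":0,"wz":0}]'
```

```text
t: 5.3
tool_pos: [0.5559, -0.0764, 0.0672]
tool_rot: [[0.002, 0.361, 0.932], [-0.0, 0.932, -0.361], [-1.0, 0.001, 0.002]]
contact_force: [0.0, -0.7, 0.6]
grip_width: 0.0002
```

```bash
python3 -m jog '[{"gripper":1,"x":2,"y":0,"z":0,"wx":0,"wy":0,"wz":0},{"gripper":1,"x":0,"y":0,"z":0,"wx":0,"wy":0,"wz":0},{"gripper":1,"x":0,"y":10.6,"z":-1.4,"wx":0,"wy":0,"wz":0},{"gripper":1,"x":0,"y":9.9,"z":-4.1,"wx":0,"wy":0,"wz":0},{"gripper":1,"x":0,"y":8.5,"z":-6.5,"wx":0,"wy":0,"wz":0},{"gripper":1,"x":0,"y":6.5,"z":-8.5,"wx":0,"wy":0,"wz":0},{"gripper":1,"x":0,"y":4.1,"z":-9.9,"wx":0,"wy":0,"wz":0},{"gripper":1,"x":0,"y":1.4,"z":-10.6,"wx":0,"wy":0,"wz":0},{"gripper":1,"x":0,"y":0,"z":0,"wx":0,"wy":0,"wz":0}]'
python3 - <<'E'
from h import *
o=arm.observe();print(o['tool_pos'],o['contact_force'])
s=snap('wrist');t=snap('side')
a=cv2.resize(s['frame'][180:420,100:400],None,fx=1.75,fy=1.75); b=cv2.resize(t['frame'][190:300,260:380],(420,420)[::1],interpolation=2)
cv2.imwrite('pics/c2.png',np.hstack([a[:420,:380],b]))
E
```

```text
t: 6.2
tool_pos: [0.5296, -0.0223, 0.0639]
tool_rot: [[-0.002, 0.361, 0.933], [0.001, 0.933, -0.361], [-1.0, -0.0, -0.002]]
contact_force: [-0.4, -0.5, 0.0]
grip_width: 0.0003
[ 0.5296272  -0.02228709  0.06392967] [-0.44248554 -0.48400962  0.02817561]
```

View pics/c2.png

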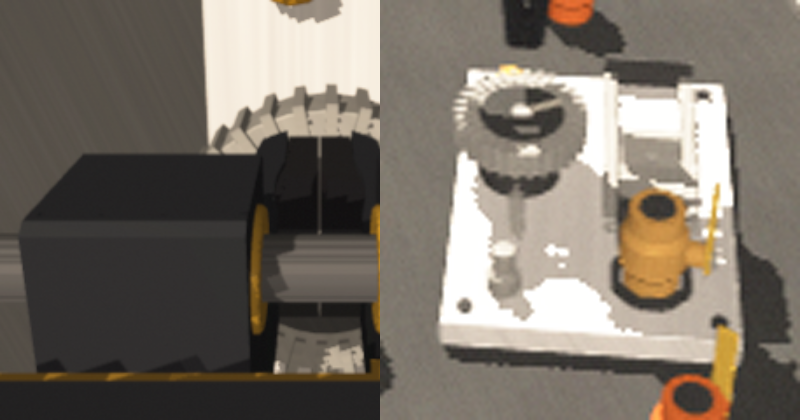

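```bash
python3 - <<'E'
from h import *
t=snap('side');w=snap('wrist');o=arm.observe();p=o['tool_pos'];print(p)
print('side tcp',proj(t,p),'ring c',proj(t,[.5172,-.061,.07]),'wrist tcp',proj(w,p), proj(w,[.5172,-.061,.07]))
f=t['frame'][150:260,250:370].copy(); f=cv2.resize(f,None,fx=5,fy=5,interpolation=2)
for P,c in ((p,(255,0,255)),([.5172,-.061,.07],(255,0,0))):
    u=(proj(t,P)[0]-[250,150])*5+2; cv2.drawMarker(f,tuple(int(v) for v in u),c,0,14,1)
cv2.imwrite('pics/c3.png',f)
E
```

```text
[ 0.53190784 -0.02376199  0.06430978]
side tcp [[301.2232882  210.78712779]] ring c [[300.55503023 218.07214489]] wrist tcp [[282.64249769 248.88804759]] [[282.21548861 322.09404904]]
```

View pics/c3.png

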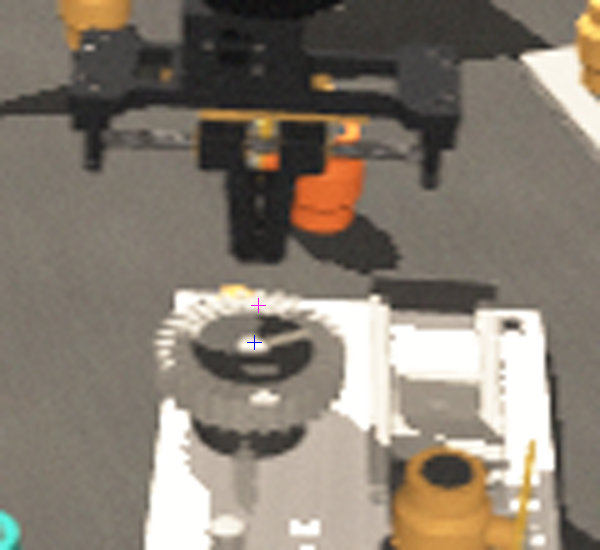

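```bash
python3 - <<'E'
from h import *
print(arm.grip_point_offset)
t=snap('side');w=snap('wrist');p=np.array(arm.observe()['tool_pos'])
for d in (0,.01,.015,.02,.025,.03): print(d,proj(t,p+[0,0,d])[0].round(1),proj(w,p+[0,0,d])[0].round(1), proj(w,p+np.array([.0033,.0084,d]))[0].round(1))
E
```

```text
0.0187
0 [301.2 210.8] [282.2 248.6] [282.3 232.4]
0.01 [301.4 207.6] [282.2 255.5] [282.3 238.4]
0.015 [301.4 206. ] [282.2 259.2] [282.3 241.7]
0.02 [301.5 204.4] [282.2 263.2] [282.3 245.2]
0.025 [301.6 202.8] [282.3 267.3] [282.3 248.9]
0.03 [301.7 201.2] [282.3 271.7] [282.3 252.8]
```

```bash
python3 -m jog '[{"gripper":1,"x":3,"y":0,"z":0,"wx":0,"wy":0,"wz":0},{"gripper":1,"x":0,"y":0,"z":0,"wx":0,"wy":0,"wz":0},{"gripper":1,"x":0,"y":0,"z":0,"wx":0,"wy":0,"wz":0}]'
```

```text
t: 6.8
tool_pos: [0.5315, -0.0233, 0.0609]
tool_rot: [[-0.0, 0.362, 0.932], [-0.0, 0.932, -0.362], [-1.0, -0.0, -0.0]]
contact_force: [0.2, 0.8, -0.1]
grip_width: 0.0002
```

```bash
python3 -m jog '[{"gripper":1,"x":6,"y":0,"z":0,"wx":0,"wy":0,"wz":0},{"gripper":1,"x":6,"y":0,"z":0,"wx":0,"wy":0,"wz":0},{"gripper":1,"x":0,"y":0,"z":0,"wx":0,"wy":0,"wz":0},{"gripper":1,"x":0,"y":0,"z":0,"wx":0,"wy":0,"wz":0}]'; for i in 1 2; do python3 -m jog '[{"gripper":1,"x":4,"y":0,"z":0,"wx":0,"wy":0,"wz":0},{"gripper":1,"x":0,"y":0,"z":0,"wx":0,"wy":0,"wz":0},{"gripper":1,"x":0,"y":0,"z":0,"wx":0,"wy":0,"wz":0}]'; done
```

```text
t: 7.2
tool_pos: [0.5313, -0.0233, 0.0488]
tool_rot: [[-0.001, 0.362, 0.932], [-0.0, 0.932, -0.362], [-1.0, -0.0, -0.001]]
contact_force: [0.0, -0.1, 0.5]
grip_width: 0.0003
t: 7.5
tool_pos: [0.5315, -0.0232, 0.0451]
tool_rot: [[-0.0, 0.362, 0.932], [-0.0, 0.932, -0.362], [-1.0, -0.0, -0.0]]
contact_force: [-0.5, -0.3, -0.0]
grip_width: 0.0007
t: 7.8
tool_pos: [0.5314, -0.0232, 0.041]
tool_rot: [[-0.0, 0.362, 0.932], [-0.0, 0.932, -0.362], [-1.0, -0.0, -0.0]]
contact_force: [-0.1, 0.6, -0.1]
grip_width: 0.0007
```

```bash
for i in 1 2; do python3 -m jog '[{"gripper":1,"x":3,"y":0,"z":0,"wx":0,"wy":0,"wz":0},{"gripper":1,"x":0,"y":0,"z":0,"wx":0,"wy":0,"wz":0},{"gripper":1,"x":0,"y":0,"z":0,"wx":0,"wy":0,"wz":0}]'; done
python3 - <<'E'
from h import *
t=snap('side')
f=t['frame'][150:260,250:370].copy(); f=cv2.resize(f,None,fx=5,fy=5,interpolation=2)
cv2.imwrite('pics/c4.png',f); print(arm.observe()['contact_force'])
E
```

```text
t: 8.1
tool_pos: [0.5315, -0.0232, 0.0381]
tool_rot: [[-0.0, 0.362, 0.932], [-0.0, 0.932, -0.362], [-1.0, -0.0, -0.0]]
contact_force: [-0.1, 0.3, 0.2]
grip_width: 0.0006
t: 8.4
tool_pos: [0.5319, -0.0232, 0.0353]
tool_rot: [[0.001, 0.361, 0.932], [0.0, 0.932, -0.361], [-1.0, 0.0, 0.0]]
contact_force: [1.0, 0.3, 2.3]
grip_width: 0.0005
[0.30272152 0.01618877 1.61183789]
```

View pics/c4.png

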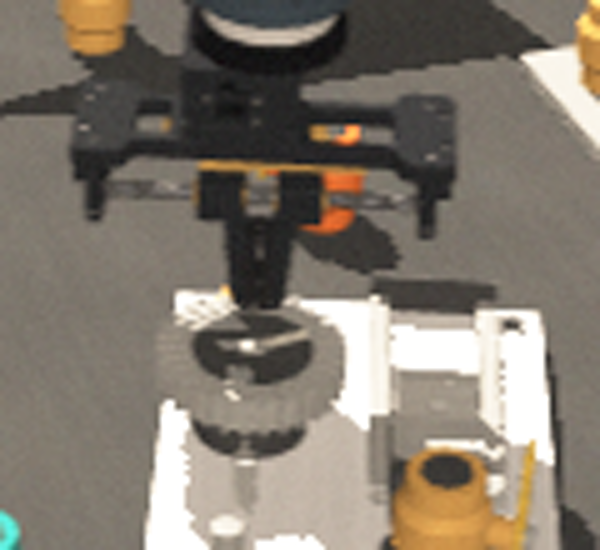

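```bash
python3 -c "
from h import *
t=snap('side'); print(mark(t,np.array([.5172,-.061]),z=.067),mark(t,np.array([.5165,-.0624]),z=.067))"
python3 -m jog '[{"gripper":1,"x":4,"y":0,"z":0,"wx":0,"wy":0,"wz":0},{"gripper":1,"x":0,"y":0,"z":0,"wx":0,"wy":0,"wz":0},{"gripper":1,"x":0,"y":-1.4,"z":-10.6,"wx":0,"wy":0,"wz":0},{"gripper":1,"x":0,"y":-4.1,"z":-9.9,"wx":0,"wy":0,"wz":0},{"gripper":1,"x":0,"y":-6.5,"z":-8.5,"wx":0,"wy":0,"wz":0},{"gripper":1,"x":0,"y":-8.5,"z":-6.5,"wx":0,"wy":0,"wz":0},{"gripper":1,"x":0,"y":-9.9,"z":-4.1,"wx":0,"wy":0,"wz":0},{"gripper":1,"x":0,"y":-10.6,"z":-1.4,"wx":0,"wy":0,"wz":0},{"gripper":1,"x":0,"y":0,"z":0,"wx":0,"wy":0,"wz":0}]'
python3 -c "
from h import *
t=snap('side'); print(mark(t,np.array([.5172,-.061]),z=.065),mark(t,np.array([.5165,-.0624]),z=.065,save='m2'))
p=np.array(arm.observe()['tool_pos'])[:2]-[.5172,-.061]; print(p, np.hypot(*p), np.degrees(np.arctan2(p[1],p[0]))+21.3)"
```

```text
(np.float64(123.02124329579956), np.float32(163.51317), np.float32(66.658844)) (np.float64(124.5735179817757), np.float32(162.89247), np.float32(68.82437))
t: 9.4
tool_pos: [0.478, -0.0478, 0.0314]
tool_rot: [[0.0, 0.363, 0.932], [-0.0, 0.932, -0.363], [-1.0, -0.0, 0.0]]
contact_force: [-0.5, -0.7, 5.8]
grip_width: 0.0008
(np.float64(205.08528959470956), np.float32(253.69992), np.float32(118.33866)) (np.float64(202.85678357321595), np.float32(253.7274), np.float32(117.834854))
[-0.03907252  0.01350144] 0.04133945617494079 182.2374978293727
```

```bash
python3 -m jog '[{"gripper":1,"x":0,"y":-10.6,"z":1.4,"wx":0,"wy":0,"wz":0},{"gripper":1,"x":0,"y":-9.9,"z":4.1,"wx":0,"wy":0,"wz":0},{"gripper":1,"x":0,"y":-8.5,"z":6.5,"wx":0,"wy":0,"wz":0},{"gripper":1,"x":0,"y":-6.5,"z":8.5,"wx":0,"wy":0,"wz":0},{"gripper":1,"x":0,"y":-4.1,"z":9.9,"wx":0,"wy":0,"wz":0},{"gripper":1,"x":0,"y":-1.4,"z":10.6,"wx":0,"wy":0,"wz":0},{"gripper":1,"x":0,"y":1.4,"z":10.6,"wx":0,"wy":0,"wz":0},{"gripper":1,"x":0,"y":4.1,"z":9.9,"wx":0,"wy":0,"wz":0},{"gripper":1,"x":0,"y":6.5,"z":8.5,"wx":0,"wy":0,"wz":0},{"gripper":1,"x":0,"y":8.5,"z":6.5,"wx":0,"wy":0,"wz":0},{"gripper":1,"x":0,"y":9.9,"z":4.1,"wx":0,"wy":0,"wz":0},{"gripper":1,"x":0,"y":10.6,"z":1.4,"wx":0,"wy":0,"wz":0}]'
python3 - <<'E'
from h import *
t=snap('side'); print(mark(t,np.array([.5172,-.061]),z=.065,save='m3'),mark(t,np.array([.5165,-.0624]),z=.065))
w=snap('wrist'); print(mark(w,np.array([.5165,-.0624]),z=.065))
o=arm.observe();p=np.array(o['tool_pos'])[:2]-[.5172,-.061]; print(p, np.hypot(*p), np.degrees(np.arctan2(p[1],p[0]))+21.3,o['contact_force'])
E
```

```text
t: 10.65
tool_pos: [0.5554, -0.0775, 0.0313]
tool_rot: [[0.001, 0.363, 0.932], [-0.002, 0.932, -0.363], [-1.0, -0.001, 0.001]]
contact_force: [-0.8, -2.3, 5.9]
grip_width: 0.0004
(np.float64(356.73522423285544), np.float32(243.62692), np.float32(121.79775)) (np.float64(357.6950924893449), np.float32(236.43265), np.float32(121.529434))
(np.float64(175.06957939514876), np.float32(69.280136), np.float32(40.741226))
[ 0.03906199 -0.0144356 ] 0.041644034385359394 1.0178973856638827 [1.93042802 0.09929581 5.96401797]
```

```bash
python3 - <<'E'
import cv2,numpy as np
from h import *
t=snap('side');f=cv2.resize(t['frame'][180:260,260:350],(450,400),interpolation=2)
m=cv2.copyMakeBorder(cv2.imread('pics/m3.png'),0,100,0,0,cv2.BORDER_CONSTANT)
cv2.imwrite('pics/c5.png',np.hstack([f,m]))
E
```

```text
(no output)
```

View pics/c5.png

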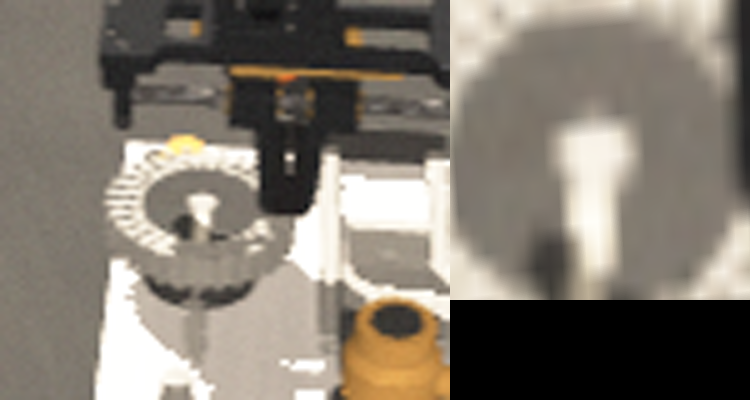

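The mark is now at the pointer for the first time (it runs straight down in the rectified patch, about 357°). The ring turns about 0.86 as far as the hand, so I'll go one full hand turn and then measure.

```bash
python3 -m jog '[{"gripper":1,"x":0,"y":10.6,"z":-1.4,"wx":0,"wy":0,"wz":0},{"gripper":1,"x":0,"y":9.9,"z":-4.1,"wx":0,"wy":0,"wz":0},{"gripper":1,"x":0,"y":8.5,"z":-6.5,"wx":0,"wy":0,"wz":0},{"gripper":1,"x":0,"y":6.5,"z":-8.5,"wx":0,"wy":0,"wz":0},{"gripper":1,"x":0,"y":4.1,"z":-9.9,"wx":0,"wy":0,"wz":0},{"gripper":1,"x":0,"y":1.4,"z":-10.6,"wx":0,"wy":0,"wz":0},{"gripper":1,"x":0,"y":-1.4,"z":-10.6,"wx":0,"wy":0,"wz":0},{"gripper":1,"x":0,"y":-4.1,"z":-9.9,"wx":0,"wy":0,"wz":0},{"gripper":1,"x":0,"y":-6.5,"z":-8.5,"wx":0,"wy":0,"wz":0},{"gripper":1,"x":0,"y":-8.5,"z":-6.5,"wx":0,"wy":0,"wz":0},{"gripper":1,"x":0,"y":-9.9,"z":-4.1,"wx":0,"wy":0,"wz":0},{"gripper":1,"x":0,"y":-10.6,"z":-1.4,"wx":0,"wy":0,"wz":0}]'
python3 -c "
from h import *
t=snap('side'); print(mark(t,np.array([.5172,-.061]),z=.065))"
python3 -m jog '[{"gripper":1,"x":0,"y":-10.6,"z":1.4,"wx":0,"wy":0,"wz":0},{"gripper":1,"x":0,"y":-9.9,"z":4.1,"wx":0,"wy":0,"wz":0},{"gripper":1,"x":0,"y":-8.5,"z":6.5,"wx":0,"wy":0,"wz":0},{"gripper":1,"x":0,"y":-6.5,"z":8.5,"wx":0,"wy":0,"wz":0},{"gripper":1,"x":0,"y":-4.1,"z":9.9,"wx":0,"wy":0,"wz":0},{"gripper":1,"x":0,"y":-1.4,"z":10.6,"wx":0,"wy":0,"wz":0},{"gripper":1,"x":0,"y":1.4,"z":10.6,"wx":0,"wy":0,"wz":0},{"gripper":1,"x":0,"y":4.1,"z":9.9,"wx":0,"wy":0,"wz":0},{"gripper":1,"x":0,"y":6.5,"z":8.5,"wx":0,"wy":0,"wz":0},{"gripper":1,"x":0,"y":8.5,"z":6.5,"wx":0,"wy":0,"wz":0},{"gripper":1,"x":0,"y":9.9,"z":4.1,"wx":0,"wy":0,"wz":0},{"gripper":1,"x":0,"y":10.6,"z":1.4,"wx":0,"wy":0,"wz":0}]'
python3 -c "
from h import *
t=snap('side'); print(mark(t,np.array([.5172,-.061]),z=.065))
o=arm.observe();p=np.array(o['tool_pos'])[:2]-[.5172,-.061]; print(p, np.hypot(*p), np.degrees(np.arctan2(p[1],p[0]))+21.3,o['contact_force'])"
```

```text
t: 12.0
tool_pos: [0.4788, -0.0461, 0.0314]
tool_rot: [[0.001, 0.361, 0.933], [0.001, 0.933, -0.361], [-1.0, 0.001, 0.001]]
contact_force: [1.5, 1.5, 4.6]
grip_width: 0.0006
(np.float64(160.9258687402941), np.float32(253.25465), np.float32(119.51332))
t: 13.25
tool_pos: [0.5555, -0.0776, 0.0314]
tool_rot: [[0.001, 0.363, 0.932], [-0.002, 0.932, -0.363], [-1.0, -0.001, 0.001]]
contact_force: [-0.5, -1.7, 5.5]
grip_width: 0.0
(np.float64(318.6140991084131), np.float32(251.06648), np.float32(121.27956))
[ 0.03924003 -0.01404457] 0.04167768645953428 1.6069869427076426 [ 0.57038814 -0.01974502  5.17211238]
```

```bash
python3 -m jog '[{"gripper":1,"x":0,"y":10.6,"z":-1.4,"wx":0,"wy":0,"wz":0},{"gripper":1,"x":0,"y":9.9,"z":-4.1,"wx":0,"wy":0,"wz":0},{"gripper":1,"x":0,"y":8.5,"z":-6.5,"wx":0,"wy":0,"wz":0},{"gripper":1,"x":0,"y":0,"z":0,"wx":0,"wy":0,"wz":0},{"gripper":1,"x":-10,"y":0,"z":0,"wx":0,"wy":0,"wz":0},{"gripper":1,"x":-40,"y":0,"z":0,"wx":0,"wy":0,"wz":0},{"gripper":1,"x":-50,"y":0,"z":0,"wx":0,"wy":0,"wz":0},{"gripper":1,"x":-40,"y":-40,"z":0,"wx":0,"wy":0,"wz":0},{"gripper":1,"x":0,"y":-40,"z":0,"wx":0,"wy":0,"wz":0},{"gripper":1,"x":0,"y":0,"z":0,"wx":0,"wy":0,"wz":0}]'
python3 - <<'E'
from h import *
t=snap('side'); w=snap('wrist')
for c in ([.5172,-.061],[.5165,-.0624]): print(mark(t,np.array(c)),mark(w,np.array(c)))
print(arm.observe()['tool_pos'])
f=w['frame']; cv2.imwrite('pics/c6.png',f)
print([(r['rect'],r['p']) for r in eyes.recognise(w,'tab_face')])
E
```

```text
t: 14.3
tool_pos: [0.5248, -0.1212, 0.1682]
tool_rot: [[0.001, 0.369, 0.929], [-0.002, 0.929, -0.369], [-1.0, -0.002, 0.002]]
contact_force: [-0.5, 1.3, -0.5]
grip_width: 0.0006
(np.float64(359.6773274849303), np.float32(253.40265), np.float32(118.69583)) (np.float64(1.7562087923314493), np.float32(220.17134), np.float32(82.77302))
(np.float64(0.5999478041771056), np.float32(253.43214), np.float32(119.05553)) (np.float64(2.589408072496866), np.float32(220.27815), np.float32(82.62376))
[ 0.52614564 -0.11587706  0.16663179]
[([324.9, 114.8, 65.0, 114.4], 0.87)]
```

View pics/c6.png

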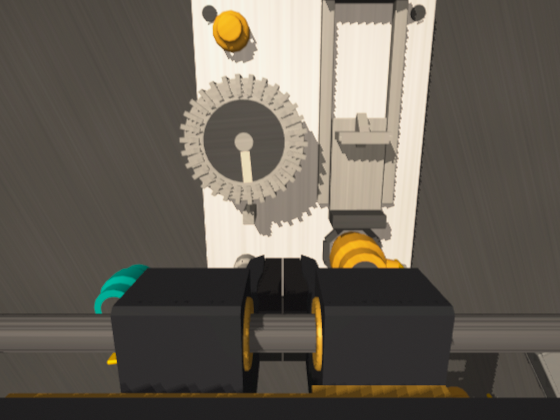

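```bash
python3 - <<'E'
from h import *
w=snap('wrist');s=snap('side')
ca,sa=np.cos(YAW),np.sin(YAW);R=np.array([[ca,-sa],[sa,ca]]);c=np.array([.5172,-.061])-R@[-.055,.02]
print('fixture',c)
F=lambda u,z:1000*R.T@(onplane(w,u,z)[:2]-c)
for n,u,z in (('tabL',(337,142),.056),('tabR',(393,142),.056),('block back L',(331,206),.052),('blockR',(385,206),.052),('block front',(358,229),.03),('valve top',(358,262),.08),('plateTL',(208,13),.02),('plateTR',(418,13),.02)): print(n,F(u,z).round(1))
g=cv2.cvtColor(w['frame'],cv2.COLOR_BGR2GRAY); print(g[100:235,350].tolist())
o=arm.observe();print('tcp fix',1000*R.T@(np.array(o['tool_pos'])[:2]-c),o['tool_pos'])
E
```

```text
fixture [ 0.56117799 -0.09961264]
tabL [16.2 22.5]
tabR [60.3 22.5]
block back L [ 13.9 -30.3]
blockR [ 59.1 -30.2]
block front [ 42.5 -57.1]
valve top [ 33.  -69.1]
plateTL [-87.5 123. ]
plateTR [ 83.1 123.2]
[237, 237, 237, 237, 237, 237, 237, 237, 237, 237, 237, 237, 237, 237, 237, 237, 237, 237, 237, 237, 238, 238, 226, 205, 191, 187, 187, 187, 187, 188, 188, 188, 188, 188, 189, 189, 159, 141, 166, 176, 176, 176, 176, 176, 176, 176, 176, 176, 174, 140, 107, 105, 105, 105, 105, 104, 105, 104, 104, 103, 103, 104, 103, 103, 103, 134, 172, 186, 185, 185, 184, 184, 183, 182, 183, 182, 182, 181, 181, 180, 181, 180, 180, 180, 181, 180, 180, 180, 180, 180, 180, 179, 179, 179, 179, 179, 179, 178, 178, 178, 178, 178, 177, 176, 177, 177, 177, 177, 176, 176, 176, 175, 175, 175, 141, 81, 57, 57, 57, 57, 72, 83, 83, 82, 82, 83, 82, 81, 80, 80, 80, 80, 80, 62, 51]
tcp fix [-26.76108055 -25.63930505] [ 0.52693142 -0.11377956  0.16590794]
```

Ring check passed: the mark is at the pointer, reading 359.7° to 2.6° in the two cameras, for the second time. Next I lower into the gap in front of the tab face. The touch on the ring showed the real tip is about 33 mm short of the reported TCP, so I allow for that.

```bash
python3 -m jog '[{"gripper":1,"x":0,"y":9,"z":32,"wx":0,"wy":0,"wz":0},{"gripper":1,"x":0,"y":9,"z":33,"wx":0,"wy":0,"wz":0},{"gripper":1,"x":0,"y":0,"z":0,"wx":0,"wy":0,"wz":0},{"gripper":1,"x":40,"y":0,"z":0,"wx":0,"wy":0,"wz":0},{"gripper":1,"x":40,"y":0,"z":0,"wx":0,"wy":0,"wz":0},{"gripper":1,"x":10,"y":0,"z":0,"wx":0,"wy":0,"wz":0},{"gripper":1,"x":0,"y":0,"z":0,"wx":0,"wy":0,"wz":0},{"gripper":1,"x":0,"y":0,"z":0,"wx":0,"wy":0,"wz":0}]'
python3 - <<'E'
from h import *
ca,sa=np.cos(YAW),np.sin(YAW);R=np.array([[ca,-sa],[sa,ca]]);c=np.array([.5172,-.061])-R@[-.055,.02]
o=arm.observe();p=np.array(o['tool_pos']);print('tcp fix',1000*R.T@(p[:2]-c),p)
t=snap('side');w=snap('wrist')
f=cv2.resize(t['frame'][170:290,270:370],(500,600),interpolation=2)
for P in ((38.5,17,56),(38.5,17,32),(38.5,-43,52)):
    u=(proj(t,np.r_[c+R@(np.array(P[:2])/1000),P[2]/1000])[0]-[270,170])*5; cv2.drawMarker(f,tuple(int(v) for v in u),(255,0,255),0,10,1)
g=w['frame'][0:420,220:440]; g=np.vstack([g,np.zeros((180,220,3),np.uint8)])
cv2.imwrite('pics/c7.png',np.hstack([f,g]))
E
```

```text
t: 15.35
tool_pos: [0.5949, -0.122, 0.0779]
tool_rot: [[0.002, 0.361, 0.932], [-0.0, 0.932, -0.361], [-1.0, 0.0, 0.002]]
contact_force: [0.6, 0.5, 0.9]
grip_width: 0.0001
tcp fix [39.59542368 -8.62578137] [ 0.59493538 -0.12203229  0.07788188]
```

View pics/c7.png

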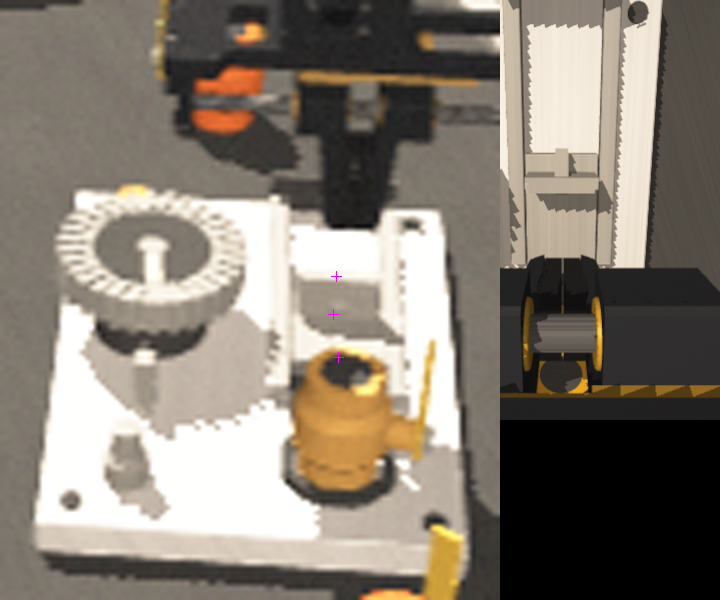

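```bash
python3 -m jog '[{"gripper":1,"x":20,"y":-1,"z":-1,"wx":0,"wy":0,"wz":0},{"gripper":1,"x":20,"y":-1,"z":0,"wx":0,"wy":0,"wz":0},{"gripper":1,"x":15,"y":0,"z":0,"wx":0,"wy":0,"wz":0},{"gripper":1,"x":0,"y":0,"z":0,"wx":0,"wy":0,"wz":0},{"gripper":1,"x":0,"y":0,"z":0,"wx":0,"wy":0,"wz":0}]'
python3 -m jog '[{"gripper":1,"x":8,"y":0,"z":0,"wx":0,"wy":0,"wz":0},{"gripper":1,"x":7,"y":0,"z":0,"wx":0,"wy":0,"wz":0},{"gripper":1,"x":0,"y":0,"z":0,"wx":0,"wy":0,"wz":0},{"gripper":1,"x":0,"y":0,"z":0,"wx":0,"wy":0,"wz":0}]'
```

```text
t: 15.95
tool_pos: [0.5931, -0.1236, 0.0223]
tool_rot: [[0.001, 0.362, 0.932], [-0.0, 0.932, -0.362], [-1.0, 0.0, 0.001]]
contact_force: [0.1, -0.3, 0.0]
grip_width: 0.0003
t: 16.35
tool_pos: [0.5924, -0.1233, 0.0064]
tool_rot: [[-0.0, 0.361, 0.932], [0.0, 0.932, -0.361], [-1.0, -0.0, -0.0]]
contact_force: [0.7, -0.9, -0.8]
grip_width: 0.0005
```

```bash
python3 -m jog '[{"gripper":1,"x":0,"y":5,"z":0,"wx":0,"wy":0,"wz":0},{"gripper":1,"x":0,"y":5,"z":0,"wx":0,"wy":0,"wz":0},{"gripper":1,"x":0,"y":5,"z":0,"wx":0,"wy":0,"wz":0},{"gripper":1,"x":0,"y":5,"z":0,"wx":0,"wy":0,"wz":0},{"gripper":1,"x":0,"y":5,"z":0,"wx":0,"wy":0,"wz":0},{"gripper":1,"x":0,"y":5,"z":0,"wx":0,"wy":0,"wz":0},{"gripper":1,"x":0,"y":5,"z":0,"wx":0,"wy":0,"wz":0}]'
python3 -m jog '[{"gripper":1,"x":0,"y":5,"z":0,"wx":0,"wy":0,"wz":0},{"gripper":1,"x":0,"y":5,"z":0,"wx":0,"wy":0,"wz":0},{"gripper":1,"x":0,"y":5,"z":0,"wx":0,"wy":0,"wz":0},{"gripper":1,"x":0,"y":4,"z":0,"wx":0,"wy":0,"wz":0},{"gripper":1,"x":0,"y":0,"z":0,"wx":0,"wy":0,"wz":0}]'
python3 -c "
from h import *
ca,sa=np.cos(YAW),np.sin(YAW);R=np.array([[ca,-sa],[sa,ca]]);c=np.array([.5172,-.061])-R@[-.055,.02]
o=arm.observe();p=np.array(o['tool_pos']);print('tcp fix',1000*R.T@(p[:2]-c),p,R.T@o['contact_force'][:2])
w=snap('wrist','w8')
print(eyes.recognise(w,'tab_face')[:1])"
```

```text
t: 17.05
tool_pos: [0.6052, -0.0909, 0.0066]
tool_rot: [[0.0, 0.362, 0.932], [-0.001, 0.932, -0.362], [-1.0, -0.001, 0.0]]
contact_force: [-0.7, -2.5, 1.7]
grip_width: 0.0004
t: 17.55
tool_pos: [0.6125, -0.0717, 0.0064]
tool_rot: [[0.0, 0.36, 0.933], [0.001, 0.933, -0.36], [-1.0, 0.001, 0.0]]
contact_force: [-0.2, -0.4, -0.3]
grip_width: 0.0007
tcp fix [37.69263455 44.69585446] [ 0.61253171 -0.0716618   0.00643956] [-0.03820316 -0.40335948]
[]
```

```bash
python3 -m jog '[{"gripper":1,"x":0,"y":3,"z":0,"wx":0,"wy":0,"wz":0},{"gripper":1,"x":0,"y":3,"z":0,"wx":0,"wy":0,"wz":0},{"gripper":1,"x":0,"y":2,"z":0,"wx":0,"wy":0,"wz":0}]'
python3 -m jog '[{"gripper":1,"x":0,"y":2,"z":0,"wx":0,"wy":0,"wz":0},{"gripper":1,"x":0,"y":2,"z":0,"wx":0,"wy":0,"wz":0}]'
python3 -m jog '[{"gripper":1,"x":0,"y":2,"z":0,"wx":0,"wy":0,"wz":0},{"gripper":1,"x":0,"y":2,"z":0,"wx":0,"wy":0,"wz":0}]'
```

```text
t: 17.95
tool_pos: [0.6145, -0.0656, 0.0063]
tool_rot: [[-0.001, 0.362, 0.932], [-0.0, 0.932, -0.362], [-1.0, -0.001, -0.001]]
contact_force: [-1.7, -2.4, 0.7]
grip_width: 0.0003
t: 18.15
tool_pos: [0.615, -0.0643, 0.0063]
tool_rot: [[-0.002, 0.363, 0.932], [-0.003, 0.932, -0.363], [-1.0, -0.003, -0.001]]
contact_force: [-5.8, -10.3, 0.6]
grip_width: 0.0005
t: 18.35
tool_pos: [0.6149, -0.0643, 0.0063]
tool_rot: [[-0.004, 0.365, 0.931], [-0.007, 0.931, -0.365], [-1.0, -0.008, -0.001]]
contact_force: [-7.7, -16.7, 2.5]
grip_width: 0.0002
```

Force rose to 18 N with no further motion, so the jaw is on its stop. I'll back off and lift.

```bash
python3 -m jog '[{"gripper":1,"x":0,"y":-8,"z":0,"wx":0,"wy":0,"wz":0},{"gripper":1,"x":0,"y":-12,"z":0,"wx":0,"wy":0,"wz":0},{"gripper":1,"x":0,"y":-8,"z":0,"wx":0,"wy":0,"wz":0},{"gripper":1,"x":-15,"y":0,"z":0,"wx":0,"wy":0,"wz":0},{"gripper":1,"x":-40,"y":0,"z":0,"wx":0,"wy":0,"wz":0},{"gripper":1,"x":-50,"y":0,"z":0,"wx":0,"wy":0,"wz":0},{"gripper":1,"x":-50,"y":0,"z":0,"wx":0,"wy":0,"wz":0},{"gripper":1,"x":-10,"y":-30,"z":-20,"wx":0,"wy":0,"wz":0},{"gripper":1,"x":0,"y":-30,"z":-20,"wx":0,"wy":0,"wz":0},{"gripper":1,"x":0,"y":0,"z":0,"wx":0,"wy":0,"wz":0},{"gripper":1,"x":0,"y":0,"z":0,"wx":0,"wy":0,"wz":0}]'
python3 - <<'E'
from h import *
ca,sa=np.cos(YAW),np.sin(YAW);R=np.array([[ca,-sa],[sa,ca]]);c=np.array([.5172,-.061])-R@[-.055,.02]
w=snap('wrist');s=snap('side');print(arm.observe()['qd'],arm.observe()['contact_force'])
print(mark(w,np.array([.5172,-.061])),mark(s,np.array([.5172,-.061])))
old=cv2.imread('pics/side.png')
cv2.imwrite('pics/fin.png',np.vstack([np.hstack([cv2.resize(w['frame'],(400,300)),cv2.resize(s['frame'],(400,300))]),np.hstack([cv2.resize(s['frame'][180:300,250:410],(400,300)),cv2.resize(old[180:300,250:410],(400,300))])]))
for th in ('valve_c','plug_gauge_c','jar_c'):
  print(th,[(np.round(r['rect']).tolist(),round(r['p'],2)) for r in eyes.recognise(s,th)[:6]])
E
```

```text
t: 19.45
tool_pos: [0.5489, -0.1254, 0.1727]
tool_rot: [[0.002, 0.362, 0.932], [0.001, 0.932, -0.362], [-1.0, 0.002, 0.001]]
contact_force: [0.3, -0.0, 0.4]
grip_width: 0.0008
[-0.04969641  0.72721841 -0.25255821 -0.24158096  0.13512868 -0.10236079
  0.23854963] [-0.28633928  0.09101772  1.18930337]
(np.float64(2.1913284330211695), np.float32(220.6805), np.float32(82.79381)) (np.float64(359.70495850636814), np.float32(253.40268), np.float32(118.8326))
valve_c [([329.0, 238.0, 27.0, 30.0], 0.97), ([222.0, 287.0, 30.0, 34.0], 0.89), ([338.0, 275.0, 26.0, 43.0], 0.83), ([238.0, 252.0, 18.0, 29.0], 0.55)]
plug_gauge_c [([191.0, 156.0, 49.0, 9.0], 0.44), ([283.0, 210.0, 36.0, 25.0], 0.18)]
jar_c [([307.0, 315.0, 22.0, 42.0], 0.68)]
```

View pics/fin.png

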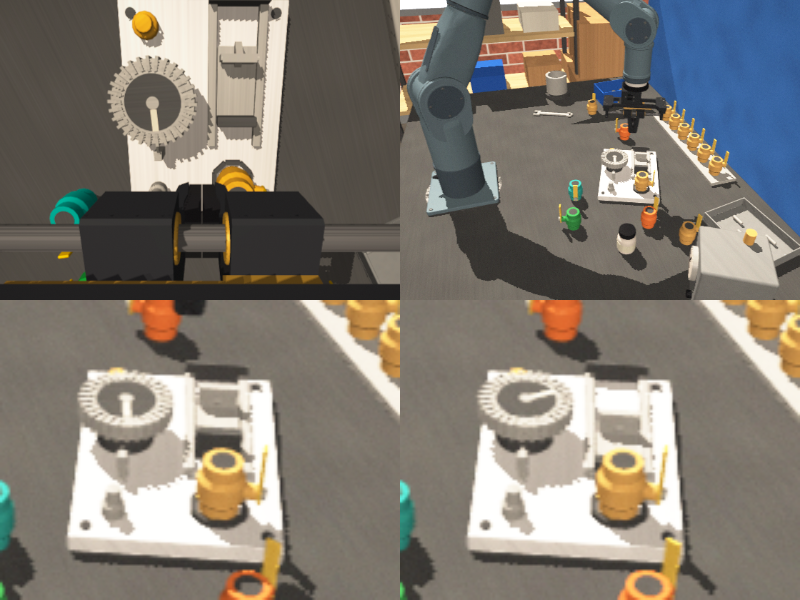

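The picture shows the mark at the pointer and the jaw back against its stop. The valve, plug gauge, end cap and the rest are unchanged from the first picture, and the hand is clear. I'm handing in.

```bash
python3 -m jog '[{"gripper":1,"x":-20,"y":0,"z":0,"wx":0,"wy":0,"wz":0},{"gripper":1,"x":0,"y":0,"z":0,"wx":0,"wy":0,"wz":0},{"gripper":1,"x":0,"y":0,"z":0,"wx":0,"wy":0,"wz":0}]'; python3 -c "
from h import *
print(arm.close_job())"
```

```text
t: 20.0
tool_pos: [0.5491, -0.1254, 0.1913]
tool_rot: [[0.0, 0.361, 0.933], [-0.0, 0.933, -0.361], [-1.0, 0.0, 0.0]]
contact_force: [0.3, -0.0, -0.4]
grip_width: 0.0004
the job is handed in; nothing more can be done
None
```

The job is done and handed in at about 20 s of the 67 s allowed; the interface gives no verdict.

**Ring:** I rolled it counter-clockwise with the closed fingertips pressing on the rim. The mark's angle from tight read about 119°, 204°, 357°, 521°, 679° and then 720°, so it stopped at the pointer the second time. The last check, after the jaw was pushed, read 359.7° from the side camera and 2.2° from the wrist camera, well inside the 0.4 rad (23°) allowed.

**Jaw:** I pushed it by the tab face until it stopped solid at about 18 N. The last picture shows it right back against the stop; I judged its travel from that and the stop, not from a direct measurement.

**Everything else:** The valve and plug gauge look unmoved in the side view compared with the first picture, and the valve's detected position agrees within 2 px. The other loose things look in place, and the hand was clear, with no contact force at the end.

**What disagreed:**
- **First moves refused:** the first three move calls failed because every row needs all its keys.
- **Fingertip height:** the real fingertips are about 33 mm short of the reported TCP, so the first quarter turn passed over the ring without touching it. I then found the ring by touch and carried that offset over to the tab.
- **Slip:** the ring followed the hand at only about 0.85 to 0.9, which I corrected from the camera readings.
- **Failed detections:** in the final picture the network found no plug gauge. I confirmed it by eye, together with the end cap.

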